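# Clear the finished heel, hold up the rasp

## Robot

A 7-joint arm with a two-finger parallel gripper is mounted at the origin on the work surface. World frame = base frame: x ahead of the robot, y to its left, z up, the work surface at z = 0. Lengths are in m, angles in rad, forces in N, time in s.
With the tool pointing down it reaches from about 0.35 to 0.9 m from the base axis. Payload 8.1 kg.
Tool frame: the origin (TCP) lies at the very end of the fingers, on their centre line; the grasp point (between the pads) lies 19 mm behind it; z points along the fingers, y is the line along which they close (so a half turn about z gives the same grasp; the last joint's range is limited). The gripper opens to 92 mm and grips with 3 to 60 N. Pads are 19 mm wide; open, the fingers measure 130 mm over their backs; the gripper's body (75 mm by 190 mm) begins 47 mm behind the grasp point.
Start: joints at [1.216, 0.434, 0.025, 1.573, -0.012, 1.134, -0.075], TCP at [0.156, -0.605, 0.227] pointing down, gripper open.
Joint ranges: [-2.62, 2.62], [-0.44, 2.09], [-1.27, 1.32], [0.08, 2.57], [-1.32, 4.46], [0.12, 2], [-2.74, 2.74]. Speed limits (rad/s): [2.22, 2.22, 3.01, 3.01, 3.14, 3.14, 3.14].

## Interface

Orientations are given as a rotation vector (axis times angle).
In Python, from cell import arm gives the robot as it stands.
- The arm moves only by the tool carry_out, never from a script. Its argument "commands" is a list of rows, each a list of 7 numbers: the opening, from 0 (shut) to 1 (fully open), then the shift along the tool's x, y, z each as a share of 0.025 m, from -1 to 1, then the turn, a rotation vector about the tool's x, y, z each as a share of 0.1 rad, from -1 to 1. A call has 1 to 8 rows; each row shifts and turns the commanded pose from where the row before left it, along the tool's axes as they then stand; what a row does not reach is not made up. A row lasts 1/10 s, in which the tool goes at most 50 mm and 8.59 degrees, less where a joint would pass 70% of its speed; a pose out of reach is approached as far as the arm can. A call with a number of a shift or a turn outside -1 to 1 is refused whole. A call with a gripper value outside its range is refused whole. The fingers move at their own pace and stop on an object; "squeeze" is the grip in N (left out, the last holds). Time passes only in rows, so rows that do not move let the fingers close. It gives the time, the measured TCP pose, the force, the opening and the grip force at its end, in the units of the state.
- arm.observe(): the state, without advancing time (a new reading comes with each control period).
- arm.get_image(name): name is "scene" or "top" or "wrist"; returns a dict with "pixels" (384x512x3 uint8, red, green, blue), "range_z" (384x512 float32, m along the optical axis (not along the pixel's ray), 0 where there is no reading), "mtx" (3x3 intrinsics, pixels), "k1" (the pictures are not rectified: a ray, as slopes to the right and down, at radius r is drawn at 1 + k1 r^2 times it, then the intrinsics apply), "R" (3x3) and "t" (3): a world point X has camera coordinates R X + t; the wrist camera has in their place "tool_from_camera" (4x4, takes a point from camera to tool coordinates, whose origin is the TCP and whose axes are the flange's). Camera axes: x right, y down, z forward; pixel columns grow to the right and rows downward; lengths in m; the calibration is good to about 2 mm. A picture is of the moment at which its call begins: read the wrist's pose just before it.
- arm.sign_off(): hands the job in; it is judged then, once.
The state is a dict: "clock": time; "joints": joint angles; "dq": joint speeds; "joint_efforts": joint torques, N m; "position": TCP position; "ee_rot": TCP orientation; "force": force on the tool from outside, world axes, zero at the start; "ft_torque": the same for the moment, N m; "width": opening from 0.0 (shut) to 1.0 (fully open); "gripper_force": force on a finger pad.
Only numpy, scipy, OpenCV 4.12 (cv2) and the standard library are available. Lean on these libraries where they do the work, as an engineer would, in place of code of your own. Each camera call takes 0.05 s, during which the arm holds its last target. There are 200 camera calls.

## Task

Clear the finished shoe heel off the cork board by dropping it into the wooden crate. Then draw the flat rasp up out of the tool rack, turn it level and finish while still holding it there in the gripper, its whole length higher than the top of the rack and touching nothing else, ready for the next heel. Leave everything else where it is: the other two tools stay in the rack, and the jar, tin, tumbler, hammer, brush and spare heel stay put.

Things in the scene. Friction and masses are not known exactly. Their poses are not given: they have to be found in the camera images.
- board: fixed cork work board lying on the bench, 180 (x) x 140 (y) x 6 mm high; origin at the centre of its underside
- heel: the finished shoe heel on the cork board (loose, about 70 g): brown D-shaped block with a thin black rubber piece below, 50 mm wide (x), 61 mm long (y), 34 mm high (z), standing upright. Origin on its underside; the flat parallel sides face +x and -x and run from y = -28 to y = +8 mm, the end at +y is a half round of radius 25 mm, the end at -y is flat
- crate: fixed open wooden crate, 210 (x) x 200 (y) x 90 mm high, walls and floor 8 mm; origin at the centre of its underside. Another finished heel already lies in it, near its +x wall
- rack: fixed wooden tool rack: a board 90 (x) x 250 (y) x 18 mm on two end panels, its top 140 mm above the bench, open in front and behind. Origin at the centre of its footprint. Three through slots 9 x 25 mm at y = -75, 0, +75 mm (x = 0) each hold one hanging tool; which tool is in which slot varies
- rasp: flat rasp (loose, 130 g) hanging upright in a rack slot: toothed steel blade 4.5 (x) x 18 (y) mm, from z = 0 down to -110; squared wooden handle 22 (x) x 26 (y) mm, from z = 6 up to 106, the tallest in the rack. Origin at the underside of its brass collar (26 x 32 x 6 mm), which rests on the rack's top; +z up along the handle; balance point near z = -10 mm; x, y start along the rack's
- rasp_grip (a point): point in the middle of the rasp's handle, 62 mm above the rasp's origin along its z; axes as the rasp's
- rasp_tip (a point): free end of the rasp's blade, 110 mm below the rasp's origin along its z
- rasp_butt (a point): top end of the rasp's handle, 106 mm above the rasp's origin along its z
- awl: awl in another rack slot (loose): round needle 75 mm long below, pear-shaped wooden handle up to 32 mm thick, top 72 mm above the rack's top; origin at the underside of its collar. To be left alone
- iron: edge iron in the third rack slot (loose): thin round shank with a small flat foot, 82 mm long below, round wooden handle 26 mm thick, top 84 mm above the rack's top; origin at the underside of its collar. To be left alone
- spare_heel: spare heel lying on the bench beyond the cork board (loose), same shape as the finished heel; origin on its underside. To be left alone
- jar: amber glass jar with steel lid standing on the bench, 66 mm across, 85 mm high; origin at the centre of its underside. To be left alone
- tin: closed steel tin, 72 mm across, 60 mm high; origin at the centre of its underside. To be left alone
- hammer: hammer lying on the bench, 240 mm long along its x, handle to -x; to be left alone
- brush: brush lying on the bench, 190 mm long along its x, handle to -x; to be left alone
- tumbler: empty drinking glass standing on the bench, 68 mm across, 90 mm high; origin at the centre of its underside. To be left alone

How it is judged:
By the outcome, as a careful person would: the job done as asked, in the order asked, and still so for the second after the job is handed in, while the arm keeps its last pose, push and grip.
It also fails if it takes over 58 s, if anything falls off the work surface, if the arm or the gripper's body presses on something with over 40 N, if the wrist force passes 120 N, or if a joint passes its speed limit or range.

## Working session

There is one attempt and no reset: what is moved stays moved. The work goes in short steps, Python scripts to look and compute and a tool call to move; the robot and the scene stay as the last step left them, time stands still between calls to the robot, and variables do not carry over. Pictures are saved under pics/ and viewed, at most 10 in all, crops included, and the job is handed in when it is done.

Besides the shell and the picture viewer there is one more tool, called after "Request:" as name([rows], argument=value, ...), one row to a line, values as JSON. carry_out: Moves the arm, as the interface text tells. Shift numbers are shares of 0.025 m and turn numbers shares of 0.1 rad, none past 1 either way. Its arguments: {"type":"object","properties":{"commands":{"type":"array"},"squeeze":{"type":"number"}},"required":["commands"]}

```bash
mkdir -p pics; ls; cat > h.py <<'E'
import numpy as np,cv2
from scipy.spatial.transform import Rotation as Ro
from cell import arm
def cloud(d,T=None):
    z=d["range_z"];h,w=z.shape;v,u=np.mgrid[:h,:w];K=np.array(d["mtx"])
    x=(u-K[0,2])/K[0,0];y=(v-K[1,2])/K[1,1];xd,yd=x.copy(),y.copy()
    for _ in range(8):
        s=1+d["k1"]*(x*x+y*y);x=xd/s;y=yd/s
    P=np.stack([x*z,y*z,z],-1)
    if T is None: P=(P-np.array(d["t"]))@np.array(d["R"])
    else: P=P@T[:3,:3].T+T[:3,3]
    P[z==0]=np.nan
    return P
def shot(n):
    s=arm.observe();d=arm.get_image(n);T=None
    if n=="wrist":
        W=np.eye(4);W[:3,:3]=Ro.from_rotvec(s["ee_rot"]).as_matrix();W[:3,3]=s["position"];T=W@np.array(d["tool_from_camera"])
    return d["pixels"],cloud(d,T)
E
python3 - <<'E'
from h import *
s=arm.observe();print({k:np.round(v,3) for k,v in s.items()})
print(Ro.from_rotvec(s["ee_rot"]).as_matrix().round(3))
a,A=shot("scene");b,B=shot("top")
np.savez("c.npz",a=a,A=A,b=b,B=B)
cv2.imwrite("pics/s.png",a[...,::-1]);cv2.imwrite("pics/t.png",b[...,::-1])
E
```

```text
pics
{'clock': np.float64(0.0), 'joints': array([ 1.216,  0.435,  0.025,  1.574, -0.012,  1.134, -0.075]), 'dq': array([-0.001,  0.001, -0.   , -0.001, -0.   ,  0.001, -0.   ]), 'joint_efforts': array([-0.0000e+00, -6.6785e+01,  9.8500e-01, -3.1445e+01, -6.0000e-02,
        4.3000e-02,  0.0000e+00]), 'position': array([ 0.156, -0.605,  0.226]), 'ee_rot': array([-3.115e+00, -3.940e-01,  1.000e-03]), 'force': array([-0.359, -0.323, -0.1  ]), 'ft_torque': array([-0.009,  0.014,  0.032]), 'gripper_force': np.float64(0.0), 'width': np.float64(1.003)}
[[ 0.968  0.249 -0.001]
 [ 0.249 -0.968  0.001]
 [-0.    -0.002 -1.   ]]
```

View pics/s.png

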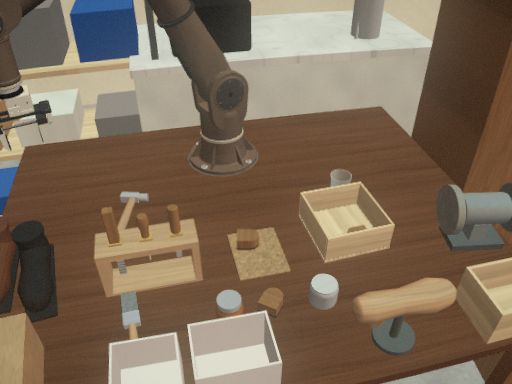

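View pics/t.png

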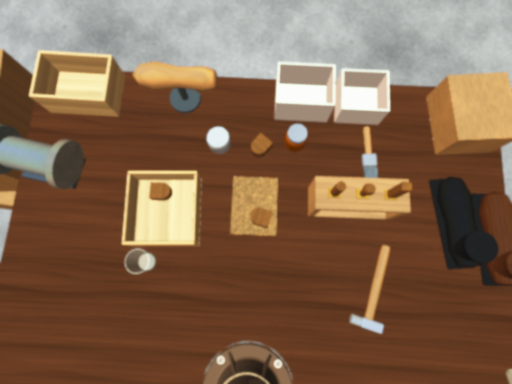

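The tallest handle (rasp) is the end one at top px (400,188), scene px (108,225). The heel is at top px (262,216), crate at (161,208) with the old heel at (159,191), spare heel at (261,144).

```bash
python3 - <<'E'
from h import *
c=np.load("c.npz");A,B=c["A"],c["B"]
P=np.concatenate([A.reshape(-1,3),B.reshape(-1,3)]);lab=np.r_[np.zeros(A[...,0].size),np.ones(A[...,0].size)]
print("heel top",B[216,258],B[214,262],"crate",B[208,175],"rack",B[187,338],B[188,402],"bench",B[300,200])
def sel(cx,cy,r,z0,z1,cam=None):
    m=(np.hypot(P[:,0]-cx,P[:,1]-cy)<r)&(P[:,2]>z0)&(P[:,2]<z1)
    if cam is not None:m&=lab==cam
    return P[m]
def box(Q,t):
    r=cv2.minAreaRect((Q[:,:2]*1000).astype(np.float32));print(t,len(Q),np.round(r[0],1),np.round(r[1],1),round(r[2],1),"z",np.nanmedian(Q[:,2]).round(4))
h=B[214,262]
for cam in (0,1):
    box(sel(h[0],h[1],.06,.034,.048,cam),"heel top %d"%cam)
k=B[208,175]
for cam in (0,1): box(sel(k[0],k[1]+.03,.17,.082,.1,cam),"crate rim %d"%cam)
q=B[190,368]
for cam in (0,1):
    box(sel(q[0],q[1],.17,.13,.146,cam),"rack top %d"%cam)
    for n,pix in (("L",(187,338)),("M",(190,366)),("R",(188,402))):
        p=B[pix]; Q=sel(p[0],p[1],.035,.165,.27,cam)
        if len(Q): box(Q,n+" handle %d"%cam);print("  zmax",Q[:,2].max().round(3));T=Q[Q[:,2]>Q[:,2].max()-.006];box(T,"  top")
# rgb crops
b=c["b"];a=c["a"]
o=np.hstack([cv2.resize(b[190:245,225:285],(400,366),interpolation=2),cv2.resize(a[190:300,85:205],(400,366),interpolation=2)])
cv2.imwrite("pics/crop.png",o[...,::-1])
E
```

```text
heel top [ 0.4792286  -0.0017266   0.03867195] [ 0.48630504 -0.0132182   0.03581282] crate [0.49337246 0.25311416 0.00835421] rack [ 0.53617176 -0.19462348  0.22290511] [ 0.53768285 -0.34150256  0.24289967] bench [0.22993098 0.15222585 0.0022388 ]
heel top 0 273 [481.2 -11.2] [58.3 58.9] 74.8 z 0.0381
heel top 1 323 [480.8  -8.2] [60.3 50.2] 76.7 z 0.0406
crate rim 0 805 [458.7 272.5] [266.7 203. ] 3.9 z 0.0875
crate rim 1 947 [457.3 274.5] [260.3 201.9] 3.5 z 0.0892
rack top 0 2354 [ 540.9 -278.3] [ 98.4 248.5] 1.3 z 0.14
L handle 0 217 [ 543.8 -202.8] [25.7 23.4] 7.8 z 0.2028
  zmax 0.225
  top 58 [ 543.4 -203. ] [19.2 24.8] 86.8 z 0.2223
M handle 0 219 [ 544.7 -276.7] [28.6 29.3] 44.4 z 0.2012
  zmax 0.215
  top 68 [ 543.3 -276.6] [25.5 23.2] 38.0 z 0.2117
R handle 0 395 [ 544.5 -351.9] [27.8 25.3] 85.9 z 0.2138
  zmax 0.249
  top 70 [ 544.9 -353.2] [27.1 22.2] 70.5 z 0.2461
rack top 1 2515 [ 542.3 -277.3] [ 92.3 252. ] 0.7 z 0.1405
L handle 1 149 [ 540.3 -200.4] [24.1 23.7] 87.9 z 0.2219
  zmax 0.228
  top 73 [ 540.2 -200.5] [22.4 23.6] 89.4 z 0.2242
M handle 1 137 [ 542.2 -273.1] [28.6 25.8] 7.8 z 0.2099
  zmax 0.216
  top 68 [ 542.2 -275.5] [23.  21.7] 16.6 z 0.2125
R handle 1 243 [ 544.  -350.3] [22.4 23.6] 0.7 z 0.2273
  zmax 0.249
  top 77 [ 543.2 -350.9] [21.9 20.4] 86.5 z 0.2464
```

View pics/crop.png

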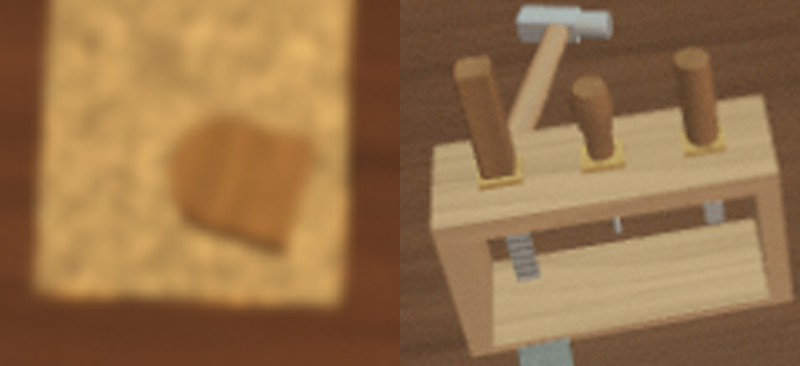

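Crop: the heel's round end points left (+y), flat end right, so its yaw is about -13°. The rasp's end slot is confirmed, with the top at 0.246 m. The plan is to turn the tool and raise it, then go over to the heel.

Request:
carry_out([
  [1, 0, 0, -0.3, 0, 0, -1],
  [1, 0, 0, -0.3, 0, 0, -1],
  [1, 0, 0, -0.3, 0, 0, -1],
  [1, 0, 0, -0.3, 0, 0, -1],
  [1, 0, 0, -0.3, 0, 0, -1],
  [1, 0, 0, -0.3, 0, 0, -1],
  [1, 0, 0, -0.3, 0, 0, -1],
  [1, 0, 0, -0.3, 0, 0, -1],
])

```text
clock: 0.9
position: [0.1556, -0.605, 0.2865]
ee_rot: [-2.713, -1.582, -0.0]
force: [-0.0, -0.2, -0.6]
width: 0.998
gripper_force: 0.0
```

Request:
carry_out([
  [1, 0, 0, -0.3, 0, 0, -1],
  [1, 0, 0, -0.3, 0, 0, -1],
  [1, 0, 0, 0, 0, 0, -0.87],
  [1, 0.5, 0.14, 0, 0, 0, 0],
  [1, 0.99, 0.28, 0, 0, 0, 0],
  [1, 0.99, 0.28, 0, 0, 0, 0],
  [1, 0.99, 0.28, 0, 0, 0, 0],
  [1, 0.99, 0.28, 0, 0, 0, 0],
])

```text
clock: 1.7
position: [0.2128, -0.5019, 0.3013]
ee_rot: [-2.465, -1.946, -0.001]
force: [0.3, -0.5, 0.5]
width: 0.999
gripper_force: 0.0
```

Request:
carry_out([
  [1, 0.99, 0.28, 0, 0, 0, 0],
  [1, 0.99, 0.28, 0, 0, 0, 0],
  [1, 0.99, 0.28, 0, 0, 0, 0],
  [1, 0.99, 0.28, 0, 0, 0, 0],
  [1, 0.99, 0.28, 0, 0, 0, 0],
  [1, 0.99, 0.28, 0, 0, 0, 0],
  [1, 0.99, 0.28, 0, 0, 0, 0],
  [1, 0.99, 0.28, 0, 0, 0, 0],
])

```text
clock: 2.5
position: [0.3122, -0.3221, 0.3013]
ee_rot: [-2.466, -1.946, 0.0]
force: [1.0, 0.1, 0.4]
width: 1.0
gripper_force: 0.0
```

Request:
carry_out([
  [1, 0.99, 0.28, 0, 0, 0, 0],
  [1, 0.99, 0.28, 0, 0, 0, 0],
  [1, 0.99, 0.28, 0, 0, 0, 0],
  [1, 0.99, 0.28, 0, 0, 0, 0],
  [1, 0.99, 0.28, 0, 0, 0, 0],
  [1, 0.99, 0.28, 0, 0, 0, 0],
  [1, 0.6, 0.16, 0, 0, 0, 0],
  [1, 0, 0, 0, 0, 0, 0],
])

```text
clock: 3.3
position: [0.3947, -0.1728, 0.3015]
ee_rot: [-2.461, -1.951, -0.0]
force: [0.0, -0.7, 0.2]
width: 1.001
gripper_force: 0.0
```

Request:
carry_out([
  [1, 0.98, 0.26, 0.5, 0, 0, 0],
  [1, 0.98, 0.26, 0.5, 0, 0, 0],
  [1, 0.98, 0.26, 0.5, 0, 0, 0],
  [1, 0.98, 0.26, 0.5, 0, 0, 0],
  [1, 0.98, 0.26, 0.5, 0, 0, 0],
  [1, 0.98, 0.26, 0.5, 0, 0, 0],
  [1, 0.98, 0.26, 0.5, 0, 0, 0],
  [1, 0, 0, 0.5, 0, 0, 0],
])

```text
clock: 4.1
position: [0.4787, -0.0166, 0.2011]
ee_rot: [-2.461, -1.951, -0.002]
force: [-0.1, 0.3, -0.0]
width: 1.001
gripper_force: 0.0
```

```bash
cat > w.py <<'E'
from h import *
p,W=shot("wrist");s=arm.observe();R=Ro.from_rotvec(s["ee_rot"]).as_matrix()
print(s["position"].round(4),s["joints"].round(2),"yaxis",R[:,1].round(3))
cv2.imwrite("pics/w1.png",p[...,::-1])
Q=W.reshape(-1,3);m=(np.hypot(Q[:,0]-.481,Q[:,1]+.01)<.06)&(Q[:,2]>.034)&(Q[:,2]<.048);Q=Q[m]
r=cv2.minAreaRect((Q[:,:2]*1000).astype(np.float32));print(len(Q),r,np.median(Q[:,2]))
E
python3 w.py
```

```text
[ 0.4768 -0.0187  0.1991] [ 0.46  0.3  -0.66  1.92  0.22  1.   -0.52] yaxis [ 0.973 -0.229 -0.003]
2160 ((478.9195861816406, -7.415672302246094), (60.88263702392578, 49.14201354980469), 77.09120178222656) 0.04075257881957489
```

View pics/w1.png

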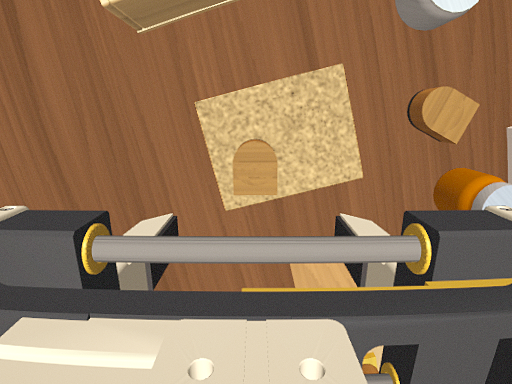

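The wrist view shows the heel at px (255,168), square to the fingers, centred at (0.479, -0.0075) with its top at 0.0408. I'll go down and grip it.

Request:
carry_out([
  [1, 0.1, 0, 0.9, 0, 0, 0],
  [1, 0, 0, 1, 0, 0, 0],
  [1, 0, 0, 1, 0, 0, 0],
  [1, 0, 0, 1, 0, 0, 0],
  [1, 0, 0, 1, 0, 0, 0],
  [1, 0, 0, 1, 0, 0, 0],
  [1, 0, 0, 0.8, 0, 0, 0],
  [1, 0, 0, 0.7, 0, 0, 0],
])

```text
clock: 4.95
position: [0.4776, -0.0189, 0.0157]
ee_rot: [2.466, 1.946, -0.003]
force: [-0.0, -0.1, 0.3]
width: 0.998
gripper_force: 0.0
```

Request:
carry_out([
  [0.3, 0, 0, 0, 0, 0, 0],
  [0.3, 0, 0, 0, 0, 0, 0],
  [0.3, 0, 0, 0, 0, 0, 0],
  [0.3, 0, 0, 0, 0, 0, 0],
  [0.3, 0, 0, 0, 0, 0, 0],
  [0.3, 0, 0, 0, 0, 0, 0],
  [0.3, 0, 0, 0, 0, 0, 0],
  [0.3, 0, 0, 0, 0, 0, 0],
], squeeze=20)

```text
clock: 5.75
position: [0.4789, -0.0169, 0.0172]
ee_rot: [2.463, 1.949, 0.0]
force: [-1.2, -1.1, 7.0]
width: 0.544
gripper_force: 20.0
```

Request:
carry_out([
  [0.3, 0, 0, -0.3, 0, 0, 0],
  [0.3, 0, 0, -0.8, 0, 0, 0],
  [0.3, 0, 0, -1, 0, 0, 0],
  [0.3, 0, 0, -1, 0, 0, 0],
  [0.3, 0, 0, -1, 0, 0, 0],
  [0.3, 0, 0, -1, 0, 0, 0],
  [0.3, 0, 0, -1, 0, 0, 0],
  [0.3, 0, 0, -0.5, 0, 0, 0],
], squeeze=25)

```text
clock: 6.55
position: [0.4794, -0.0165, 0.184]
ee_rot: [2.462, 1.949, 0.003]
force: [0.0, 0.7, 0.1]
width: 0.544
gripper_force: 25.0
```

Request:
carry_out([
  [0.3, 0.5, -0.17, 0, 0, 0, 0],
  [0.3, 0.95, -0.32, 0, 0, 0, 0],
  [0.3, 0.95, -0.32, 0, 0, 0, 0],
  [0.3, 0.95, -0.32, 0, 0, 0, 0],
  [0.3, 0.95, -0.32, 0, 0, 0, 0],
  [0.3, 0.95, -0.32, 0, 0, 0, 0],
  [0.3, 0.95, -0.32, 0, 0, 0, 0],
  [0.3, 0.95, -0.32, 0, 0, 0, 0],
])

```text
clock: 7.35
position: [0.4597, 0.1726, 0.1803]
ee_rot: [-2.462, -1.95, 0.003]
force: [-0.3, -0.7, -1.0]
width: 0.541
gripper_force: 25.0
```

Request:
carry_out([
  [0.3, 0.95, -0.32, 0, 0, 0, 0],
  [0.3, 0.95, -0.32, 0, 0, 0, 0],
  [0.3, 0.95, -0.32, 0, 0, 0, 0],
  [0.3, 0.95, -0.32, 0, 0, 0, 0],
  [0.3, 0.2, -0.08, 0, 0, 0, 0],
  [0.3, 0, 0, 0, 0, 0, 0],
])

```text
clock: 7.95
position: [0.4496, 0.2773, 0.1806]
ee_rot: [-2.46, -1.952, 0.003]
force: [0.2, -0.7, -0.6]
width: 0.544
gripper_force: 25.0
```

```bash
cat > w2.py <<'E'
from h import *
p,B=shot("top");s=arm.observe();print(s["position"].round(4),s["width"],s["force"])
P=B.reshape(-1,3)
m=(P[:,2]>.084)&(P[:,2]<.096)&(P[:,0]>.33)&(P[:,0]<.65)&(P[:,1]>.12)&(P[:,1]<.45)
c=np.load("c.npz");P=c["B"].reshape(-1,3)
m=(P[:,2]>.08)&(P[:,2]<.096)&(P[:,0]>.3)&(P[:,0]<.65)&(P[:,1]>.12)&(P[:,1]<.45);Q=P[m]
for x in np.arange(.34,.61,.02):
    q=Q[abs(Q[:,0]-x)<.01]
    if len(q):print(x.round(2),len(q),q[:,1].min().round(3),q[:,1].max().round(3))
q=Q[(Q[:,1]>.2)&(Q[:,1]<.25)];print("x at y .225:",np.sort(q[:,0]).round(3)[::8])
m=(P[:,2]>.035)&(P[:,2]<.05)&(P[:,0]>.39)&(P[:,0]<.575)&(P[:,1]>.19)&(P[:,1]<.36);q=P[m];print("old heel",len(q),q.mean(0),q.min(0),q.max(0))
cv2.imwrite("pics/t2.png",p[100:300,60:320,::-1])
E
python3 w2.py
```

```text
[0.4502 0.276  0.1806] 0.5459377851237118 [ 0.71822743 -1.2028721  -0.62300424]
0.34 37 0.288 0.353
0.36 33 0.299 0.347
0.38 227 0.17 0.37
0.4 57 0.17 0.371
0.42 54 0.171 0.372
0.44 45 0.172 0.373
0.46 52 0.174 0.375
0.48 51 0.175 0.375
0.5 50 0.176 0.379
0.52 49 0.177 0.377
0.54 46 0.179 0.38
0.56 46 0.18 0.381
0.58 219 0.18 0.381
0.6 14 0.182 0.228
x at y .225: [0.379 0.381 0.382 0.383 0.384 0.385 0.386 0.39  0.585 0.585 0.586 0.588
 0.589 0.59 ]
old heel 311 [0.54020381 0.29769542 0.0420698 ] [0.51590247 0.26606892 0.03572559] [0.56526045 0.32629948 0.04867777]
```

View pics/t2.png

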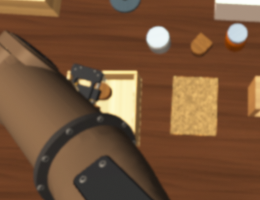

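The heel is held over the crate (interior x 0.387–0.577; the old heel starts at x 0.516). I'll lower it and release.

Request:
carry_out([
  [0.3, 0, 0, 0.9, 0, 0, 0],
  [0.3, 0, 0, 1, 0, 0, 0],
  [0.3, 0, 0, 1, 0, 0, 0],
  [0.3, 0, 0, 1, 0, 0, 0],
  [0.3, 0, 0, 0.9, 0, 0, 0],
  [0.3, 0, 0, 0.6, 0, 0, 0],
  [0.3, 0, 0, 0, 0, 0, 0],
])

```text
clock: 8.7
position: [0.4502, 0.2742, 0.0448]
ee_rot: [2.464, 1.948, -0.006]
force: [0.2, 0.1, -1.4]
width: 0.538
gripper_force: 25.0
```

Request:
carry_out([
  [0.75, 0, 0, 0, 0, 0, 0],
  [0.75, 0, 0, 0, 0, 0, 0],
  [0.75, 0, 0, 0, 0, 0, 0],
  [0.75, 0, 0, 0, 0, 0, 0],
  [0.75, 0, 0, 0, 0, 0, 0],
  [0.75, 0, 0, 0, 0, 0, 0],
])

```text
clock: 9.3
position: [0.4512, 0.2762, 0.0469]
ee_rot: [2.464, 1.949, 0.0]
force: [0.6, 0.4, -0.2]
width: 0.753
gripper_force: 0.0
```

Request:
carry_out([
  [0.75, 0, 0, -0.6, 0, 0, 0],
  [0.75, 0, 0, -1, 0, 0, 0],
  [0.75, 0, 0, -1, 0, 0, 0],
  [0.75, 0, 0, -1, 0, 0, 0],
  [0.75, 0, 0, -1, 0, 0, 0],
  [0.75, 0, 0, -1, 0, 0, 0],
  [0.75, 0, 0, -1, 0, 0, 0],
  [0.75, 0, 0, -1, 0, 0, 0],
])

```text
clock: 10.1
position: [0.4507, 0.2762, 0.2389]
ee_rot: [-2.463, -1.95, -0.001]
force: [0.7, -1.1, -1.1]
width: 0.749
gripper_force: 0.0
```

```bash
python3 - <<'E'
from h import *
p,W=shot("wrist");s=arm.observe();print(s["position"].round(4),s["joints"].round(2))
p2,A=shot("scene")
Q=np.concatenate([W.reshape(-1,3),A.reshape(-1,3)])
m=(Q[:,0]>.39)&(Q[:,0]<.575)&(Q[:,1]>.185)&(Q[:,1]<.365)&(Q[:,2]>.03)&(Q[:,2]<.06);q=Q[m]
a=q[q[:,0]<.512];print(len(q),len(a),np.median(a,0) if len(a) else 0, a.min(0),a.max(0))
cv2.imwrite("pics/w3.png",np.hstack([p,p2])[::1,:,::-1][:, :, :].copy() if 0 else cv2.resize(np.hstack([p,p2]),(800,300))[...,::-1])
E
```

```text
[0.4519 0.2778 0.2429] [-0.09  0.36 -0.74  1.74  0.27  1.14 -1.14]
4644 2409 [0.45223914 0.28496817 0.04265481] [0.39000217 0.18500241 0.03006711] [0.50971962 0.36498146 0.05986085]
```

View pics/w3.png

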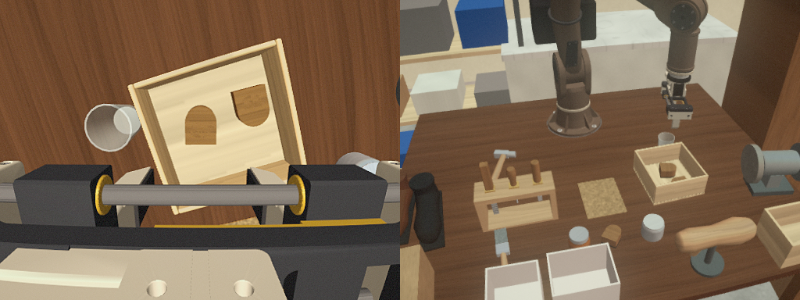

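The heel stands in the crate (left half, px 200,125), next to the old one, with everything else in place. Next is the rasp.

Request:
carry_out([
  [0.9, 0, 0, -0.8, 0, 0, -0.83],
  [0.9, 0, 0, -0.8, 0, 0, -0.83],
  [0.9, 0, 0, -0.8, 0, 0, -0.84],
  [0.9, -0.5, 0.07, -0.8, 0, 0, 0],
  [0.9, -0.97, 0.14, 0, 0, 0, 0],
  [0.9, -0.97, 0.14, 0, 0, 0, 0],
  [0.9, -0.97, 0.14, 0, 0, 0, 0],
  [0.9, -0.97, 0.14, 0, 0, 0, 0],
])

```text
clock: 11.0
position: [0.4683, 0.166, 0.3169]
ee_rot: [-2.201, -2.242, 0.0]
force: [-0.3, 0.5, -0.0]
width: 0.902
gripper_force: 0.0
```

Request:
carry_out([
  [0.9, -0.97, 0.14, 0, 0, 0, 0],
  [0.9, -0.97, 0.14, 0, 0, 0, 0],
  [0.9, -0.97, 0.14, 0, 0, 0, 0],
  [0.9, -0.97, 0.14, 0, 0, 0, 0],
  [0.9, -0.97, 0.14, 0, 0, 0, 0],
  [0.9, -0.97, 0.14, 0, 0, 0, 0],
  [0.9, -0.97, 0.14, 0, 0, 0, 0],
  [0.9, -0.97, 0.14, 0, 0, 0, 0],
])

```text
clock: 11.8
position: [0.4999, -0.0273, 0.317]
ee_rot: [-2.201, -2.242, 0.0]
force: [0.2, 0.7, 0.4]
width: 0.903
gripper_force: 0.0
```

Request:
carry_out([
  [0.9, -0.97, 0.14, 0, 0, 0, 0],
  [0.9, -0.97, 0.14, 0, 0, 0, 0],
  [0.9, -0.97, 0.14, 0, 0, 0, 0],
  [0.9, -0.97, 0.14, 0, 0, 0, 0],
  [0.9, -0.97, 0.14, 0, 0, 0, 0],
  [0.9, -0.97, 0.14, 0, 0, 0, 0],
  [0.9, -0.97, 0.14, 0, 0, 0, 0],
  [0.9, -0.97, 0.14, 0, 0, 0, 0],
])

```text
clock: 12.6
position: [0.5315, -0.2206, 0.3169]
ee_rot: [-2.2, -2.242, -0.0]
force: [0.1, 0.5, -0.1]
width: 0.898
gripper_force: 0.0
```

Request:
carry_out([
  [0.9, -0.97, 0.14, 0, 0, 0, 0],
  [0.9, -0.97, 0.14, 0, 0, 0, 0],
  [0.9, -0.97, 0.14, 0, 0, 0, 0],
  [0.9, -0.97, 0.14, 0, 0, 0, 0],
  [0.9, -0.97, 0.14, 0, 0, 0, 0],
  [0.9, -0.5, 0.07, 0, 0, 0, 0],
  [0.9, 0, 0, 0, 0, 0, 0],
])

```text
clock: 13.3
position: [0.5529, -0.3549, 0.3162]
ee_rot: [-2.203, -2.238, 0.001]
force: [-0.7, 0.1, -0.1]
width: 0.902
gripper_force: 0.0
```

```bash
python3 - <<'E'
from h import *
p,W=shot("wrist");s=arm.observe();print(s["position"].round(4),s["joints"].round(2),Ro.from_rotvec(s["ee_rot"]).as_matrix().round(3).tolist())
cv2.imwrite("pics/w4.png",p[...,::-1])
Q=W.reshape(-1,3);m=(np.hypot(Q[:,0]-.543,Q[:,1]+.351)<.05)
for z0,z1 in((.238,.256),(.16,.236),(.142,.152)):
    q=Q[m&(Q[:,2]>z0)&(Q[:,2]<z1)]
    if len(q):print(z0,len(q),cv2.minAreaRect((q[:,:2]*1000).astype(np.float32)),np.median(q[:,2]))
E
```

```text
[ 0.5532 -0.3531  0.3164] [ 0.81  0.49 -0.53  1.31  0.24  1.4   0.31] [[-0.017, 1.0, -0.0], [1.0, 0.017, 0.001], [0.001, -0.0, -1.0]]
0.238 789 ((542.68603515625, -351.7442932128906), (21.460126876831055, 26.043123245239258), 0.9653692841529846) 0.2463079086217787
0.16 292 ((542.5252685546875, -339.567138671875), (2.5371510982513428, 20.007333755493164), 87.66947937011719) 0.20732483750751454
0.142 334 ((542.7518920898438, -351.37506103515625), (87.04920959472656, 94.70691680908203), 0.7609131336212158) 0.14270811158124608
```

View pics/w4.png

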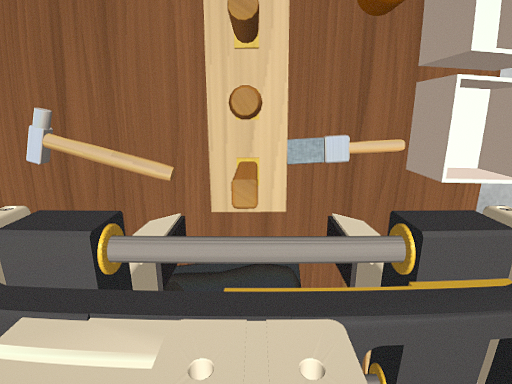

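The rasp handle top, px (245,192), is at (0.5427, -0.3517), yaw 1°, matching the tool. I'll centre over it, descend and grip.

Request:
carry_out([
  [0.9, 0.06, -0.42, 0, 0, 0, 0],
  [0.9, 0, 0, 0.6, 0, 0, 0],
  [0.9, 0, 0, 0.9, 0, 0, 0],
  [0.9, 0, 0, 0.9, 0, 0, 0],
  [0.9, 0, 0, 0.9, 0, 0, 0],
  [0.9, 0, 0, 0.9, 0, 0, 0],
  [0.9, 0, 0, 0.5, 0, 0, 0],
  [0.9, 0, 0, 0.35, 0, 0, 0],
])

```text
clock: 14.15
position: [0.5424, -0.351, 0.1902]
ee_rot: [-2.2, -2.242, 0.0]
force: [-0.3, -0.2, 0.3]
width: 0.9
gripper_force: 0.0
```

Request:
carry_out([
  [0.1, 0, 0, 0, 0, 0, 0],
  [0.1, 0, 0, 0, 0, 0, 0],
  [0.1, 0, 0, 0, 0, 0, 0],
  [0.1, 0, 0, 0, 0, 0, 0],
  [0.1, 0, 0, 0, 0, 0, 0],
  [0.1, 0, 0, 0, 0, 0, 0],
  [0.1, 0, 0, 0, 0, 0, 0],
  [0.1, 0, 0, 0, 0, 0, 0],
], squeeze=20)

```text
clock: 14.95
position: [0.5429, -0.3521, 0.1905]
ee_rot: [2.202, 2.241, -0.0]
force: [-0.3, -0.2, -0.5]
width: 0.253
gripper_force: 0.0
```

Request:
carry_out([
  [0.1, 0, 0, 0, 0, 0, 0],
  [0.1, 0, 0, 0, 0, 0, 0],
  [0.1, 0, 0, 0, 0, 0, 0],
], squeeze=55)

```text
clock: 15.25
position: [0.5429, -0.3521, 0.1905]
ee_rot: [-2.201, -2.241, 0.0]
force: [-0.5, 0.1, 0.4]
width: 0.238
gripper_force: 55.0
```

Request:
carry_out([
  [0.1, 0, 0, -0.2, 0, 0, 0],
  [0.1, 0, 0, -0.4, 0, 0, 0],
  [0.1, 0, 0, -0.6, 0, 0, 0],
  [0.1, 0, 0, -0.7, 0, 0, 0],
  [0.1, 0, 0, -0.8, 0, 0, 0],
  [0.1, 0, 0, -0.8, 0, 0, 0],
  [0.1, 0, 0, -0.8, 0, 0, 0],
  [0.1, 0, 0, -0.8, 0, 0, 0],
])

```text
clock: 16.05
position: [0.543, -0.3519, 0.3204]
ee_rot: [2.2, 2.241, 0.001]
force: [0.2, -0.6, -1.0]
width: 0.239
gripper_force: 55.0
```

Request:
carry_out([
  [0.1, 0, 0, -0.8, 0, 0, 0],
  [0.1, 0, 0, -0.8, 0, 0, 0],
  [0.1, 0, 0, -0.8, 0, 0, 0],
  [0.1, 0, 0, -0.8, 0, 0, 0],
  [0.1, 0, 0, -0.8, 0, 0, 0],
  [0.1, 0, 0, -0.4, 0, 0, 0],
  [0.1, 0, 0, 0, 0, 0, 0],
])

```text
clock: 16.75
position: [0.5434, -0.3519, 0.4302]
ee_rot: [2.199, 2.239, 0.002]
force: [0.0, 0.4, -2.0]
width: 0.239
gripper_force: 55.0
```

```bash
python3 - <<'E'
from h import *
s=arm.observe();print(s["position"].round(4),s["joints"].round(3),s["width"],s["force"].round(1))
E
```

```text
[ 0.5434 -0.3519  0.4302] [ 0.797  0.449 -0.53   1.105  0.222  1.637  0.345] 0.2386575688833529 [ 0.   0.4 -2. ]
```

Rasp is out. Now I'll tilt the tool outward, so the tip swings away from the robot, while rising.

Request:
carry_out([
  [0.1, 0, 0, -0.7, -0.42, -0.27, 0],
  [0.1, -0.05, 0.08, -0.7, -0.84, -0.55, 0],
  [0.1, -0.08, 0.12, -0.69, -0.84, -0.55, 0],
  [0.1, -0.12, 0.18, -0.66, -0.84, -0.55, 0],
  [0.1, 0, 0, 0, 0, 0, 0],
])

```text
clock: 17.25
position: [0.545, -0.3527, 0.5008]
ee_rot: [1.955, 1.991, 0.106]
force: [-1.5, 0.4, -1.1]
width: 0.236
gripper_force: 55.0
```

```bash
cat > st.py <<'E'
from h import *
s=arm.observe();R=Ro.from_rotvec(s["ee_rot"]).as_matrix();p=s["position"]
print(p.round(4),s["joints"].round(3),"w",round(float(s["width"]),3),"F",s["force"].round(1));print("toolz",R[:,2].round(3),"up in tool",R[2].round(3),"radial in tool",(R.T@np.array([p[0],p[1],0])/np.hypot(*p[:2])).round(3))
E
python3 st.py
```

```text
[ 0.545  -0.3527  0.5008] [ 0.912  0.213 -0.566  1.314  0.185  1.297  0.377] w 0.236 F [-1.5  0.4 -1.1]
toolz [ 0.295 -0.187 -0.937] up in tool [-0.192  0.292 -0.937] radial in tool [-0.524  0.777  0.349]
```

Request:
carry_out([
  [0.1, -0.2, 0.3, -0.83, -0.84, -0.55, 0],
  [0.1, -0.22, 0.33, -0.81, -0.84, -0.55, 0],
  [0.1, -0.26, 0.4, -0.77, -0.84, -0.55, 0],
  [0.1, -0.3, 0.46, -0.71, -0.84, -0.55, 0],
  [0.1, -0.34, 0.52, -0.65, -0.84, -0.55, 0],
  [0.1, 0, 0, 0, 0, 0, 0],
])

```text
clock: 17.85
position: [0.5465, -0.3545, 0.611]
ee_rot: [1.61, 1.639, 0.222]
force: [-0.5, 0.3, -1.1]
width: 0.237
gripper_force: 55.0
```

```bash
python3 st.py
```

```text
[ 0.5465 -0.3545  0.611 ] [ 1.054 -0.077 -0.538  1.577  0.012  0.778  0.512] w 0.237 F [-0.5  0.3 -1.1]
toolz [ 0.638 -0.402 -0.657] up in tool [-0.413  0.63  -0.657] radial in tool [-0.371  0.542  0.754]
```

Request:
carry_out([
  [0.1, -0.38, 0.58, 0.1, -0.76, -0.5, 0],
  [0.1, -0.38, 0.58, 0.15, -0.76, -0.5, 0],
  [0.1, -0.37, 0.56, 0.22, -0.76, -0.5, 0],
  [0.1, -0.36, 0.54, 0.28, -0.76, -0.5, 0],
  [0.1, 0, 0, 0, 0, 0, 0],
])

```text
clock: 18.35
position: [0.5928, -0.3843, 0.6522]
ee_rot: [1.362, 1.385, 0.287]
force: [0.2, 0.0, -3.2]
width: 0.237
gripper_force: 55.0
```

```bash
python3 st.py
```

```text
[ 0.5928 -0.3843  0.6522] [ 1.084 -0.099 -0.556  1.759  0.045  0.258  0.475] w 0.237 F [ 0.2  0.  -3.2]
toolz [ 0.792 -0.498 -0.354] up in tool [-0.511  0.783 -0.354] radial in tool [-0.205  0.289  0.935]
```

Request:
carry_out([
  [0.1, -0.5, 0.78, -0.2, 0, 0, 0],
  [0.1, -0.5, 0.78, -0.2, 0, 0, 0],
  [0.1, -0.5, 0.78, -0.2, 0, 0, 0],
  [0.1, -0.5, 0.78, -0.2, 0, 0, 0],
  [0.1, -0.5, 0.78, -0.2, 0, 0, 0],
  [0.1, 0, 0, 0, 0, 0, 0],
])

```text
clock: 18.95
position: [0.6073, -0.392, 0.7769]
ee_rot: [1.358, 1.381, 0.288]
force: [-0.3, 0.7, 0.0]
width: 0.235
gripper_force: 55.0
```

```bash
python3 st.py
```

```text
[ 0.6073 -0.392   0.7769] [ 1.072 -0.057 -0.565  1.44   0.078  0.537  0.464] w 0.235 F [-0.3  0.7  0. ]
toolz [ 0.794 -0.5   -0.347] up in tool [-0.513  0.785 -0.347] radial in tool [-0.199  0.285  0.938]
```

Request:
carry_out([
  [0.1, -0.4, 0.62, -0.2, -0.74, -0.48, 0],
  [0.1, -0.4, 0.62, -0.15, -0.74, -0.48, 0],
  [0.1, -0.4, 0.62, -0.1, -0.74, -0.48, 0],
  [0.1, -0.4, 0.62, 0, -0.74, -0.48, 0],
  [0.1, 0, 0, 0, 0, 0, 0],
  [0.1, 0, 0, 0, 0, 0, 0],
])

```text
clock: 19.55
position: [0.6081, -0.3963, 0.8322]
ee_rot: [1.168, 1.177, 0.317]
force: [0.3, 0.1, -1.4]
width: 0.235
gripper_force: 55.0
```

```bash
python3 st.py; python3 - <<'E'
from h import *
p,A=shot("scene");cv2.imwrite("pics/f.png",p[...,::-1])
E
```

```text
[ 0.6081 -0.3963  0.8322] [ 0.983 -0.109 -0.463  1.589  0.286  0.166  0.247] w 0.235 F [ 0.3  0.1 -1.4]
toolz [ 0.838 -0.541 -0.078] up in tool [-0.548  0.833 -0.078] radial in tool [-0.046  0.063  0.997]
```

View pics/f.png

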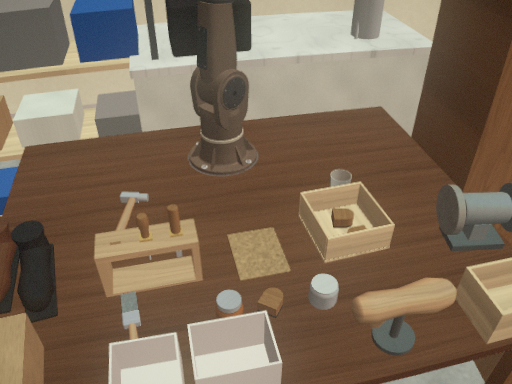

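The scene view shows the rack holding only the other two tools, both heels in the crate, and everything else unmoved. The rasp is out of frame. I'll raise a bit more, then finish levelling.

Request:
carry_out([
  [0.1, -0.4, 0.62, -0.06, 0, 0, 0],
  [0.1, -0.4, 0.62, -0.06, 0, 0, 0],
  [0.1, -0.4, 0.62, -0.06, 0, 0, 0],
  [0.1, 0, 0, 0, -0.32, -0.21, 0],
  [0.1, 0, 0, 0, -0.33, -0.21, 0],
  [0.1, 0, 0, 0, 0, 0, 0],
])

```text
clock: 20.2
position: [0.6074, -0.3965, 0.8875]
ee_rot: [1.113, 1.12, 0.326]
force: [-0.2, -0.2, -2.9]
width: 0.236
gripper_force: 55.0
```

```bash
python3 st.py; python3 - <<'E'
from h import *
p,W=shot("wrist");q,B=shot("top");cv2.imwrite("pics/g.png",cv2.resize(np.hstack([p,q]),(800,300))[...,::-1])
E
```

```text
[ 0.6074 -0.3965  0.8875] [ 0.997 -0.106 -0.472  1.525  0.327  0.149  0.21 ] w 0.236 F [-0.2 -0.2 -2.9]
toolz [ 0.839 -0.543  0.001] up in tool [-0.549  0.836  0.001] radial in tool [-0.003 -0.003  1.   ]
```

View pics/g.png

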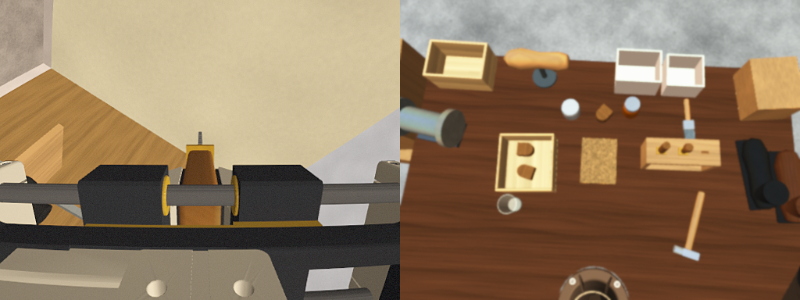

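The wrist view shows the rasp straight along the tool (collar px 200,148; blade px 200,138), and the top view shows everything else in place. I'll settle, check the levelness numerically, then hand in.

Request:
carry_out([
  [0.1, 0, 0, 0, 0, 0, 0],
  [0.1, 0, 0, 0, 0, 0, 0],
  [0.1, 0, 0, 0, 0, 0, 0],
  [0.1, 0, 0, 0, 0, 0, 0],
])

```text
clock: 20.7
position: [0.6071, -0.3959, 0.8902]
ee_rot: [1.11, 1.118, 0.326]
force: [0.3, -0.8, -1.6]
width: 0.237
gripper_force: 55.0
```

```bash
python3 st.py; python3 - <<'E'
from h import *
s=arm.observe();p,W=shot("wrist");R=Ro.from_rotvec(s["ee_rot"]).as_matrix()
L=(W.reshape(-1,3)-s["position"])@R
m=(abs(L[:,0])<.03)&(abs(L[:,1])<.02)&(L[:,2]>.01)&(L[:,2]<.2)
Q=L[m]
for a in np.arange(.01,.2,.02):
    q=Q[(Q[:,2]>=a)&(Q[:,2]<a+.02)]
    if len(q):print(a.round(2),len(q),np.median(q,0).round(4),"world z",np.median(W.reshape(-1,3)[m][(Q[:,2]>=a)&(Q[:,2]<a+.02)][:,2]).round(4))
E
```

```text
[ 0.6071 -0.3959  0.8902] [ 0.992 -0.107 -0.469  1.523  0.33   0.149  0.207] w 0.237 F [ 0.3 -0.8 -1.6]
toolz [ 0.84  -0.543  0.005] up in tool [-0.549  0.836  0.005] radial in tool [-0.001 -0.006  1.   ]
0.01 283 [0.0124 0.0003 0.0193] world z 0.8837
0.03 442 [0.0126 0.0009 0.0436] world z 0.8836
0.07 18 [0.0087 0.0006 0.0841] world z 0.8863
0.09 24 [8.500e-03 1.000e-04 1.003e-01] world z 0.8862
0.11 20 [8.50e-03 1.00e-04 1.19e-01] world z 0.8862
0.13 15 [0.0085 0.     0.1392] world z 0.8862
0.15 8 [0.0085 0.0005 0.1537] world z 0.8868
```

The blade's height is constant along its length to within 1 mm (0.886 m), so it is level.

```bash
python3 -c "
from cell import arm
print(arm.sign_off())"
```

```text
the job is handed in; nothing more can be done
None
```

The finished heel is in the crate, and the job was handed in at about 21 s with the rasp held level at about 0.89 m, well above the rack and touching nothing but the gripper; the last camera views showed everything else still in place.

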